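# Turn the drained beaker over for titration and stand the electrode in it

## Robot

A 6-joint arm with a two-finger parallel gripper is mounted at the origin on the work surface. World frame = base frame: x ahead of the robot, y to its left, z up, the work surface at z = 0. Lengths are in mm, angles in rad, forces in N, time in s.
With the tool pointing down it reaches from about 275 to 1000 mm from the base axis. Payload 8.4 kg.
Tool frame: the origin (TCP) lies at the very end of the fingers, on their centre line; the grasp point (between the pads) lies 19 mm behind it; z points along the fingers, y is the line along which they close (so a half turn about z gives the same grasp; the last joint's range is limited). The gripper opens to 85 mm and grips with 20 to 120 N. Pads are 22 mm wide; open, the fingers measure 114 mm over their backs; the gripper's body (76 mm by 85 mm) begins 54 mm behind the grasp point. The pads swing forward as they close: fully open they stand 13 mm farther back than shut.
Start: joints at [-0.002, 0.353, 1.633, -0, 1.155, -0.002], TCP at [625.002, -0, 231.281] pointing down, gripper open.
Joint ranges: [-2.63, 2.63], [-0.92, 2.1], [0.06, 2.66], [-1.3, 4.44], [0, 2.69], [-3.02, 3.02]. Speed limits (rad/s): [2.22, 2.22, 2.79, 3.14, 3.14, 3.14].

## Interface

Orientations are given as [roll, pitch, yaw] about the fixed x, y, z axes, in that order (R = Rz(yaw) Ry(pitch) Rx(roll)).
In Python, from rig import telemetry, imaging, r gives the robot as it stands. The module is installed in compiled form; this text tells all that it offers.
- The arm moves only by the tool step_arm, never from a script. Its argument "moves" is a list of rows, each a list of 3 entries, a list of its own where there are three numbers: the turn, a rotation vector about the tool's x, y, z scaled (see below), then the shift along the tool's x, y, z scaled (see below), then the opening, from -1 (shut) to 1 (fully open). A call has 1 to 8 rows; each row is the pose to reach, as a shift and turn from the pose commanded when the call began, along the tool's axes at that moment; what a row does not reach only later rows make up. The controller multiplies each number of a shift by 200 mm and each number of a turn by 45 degrees. A row lasts 1/10 s, in which the tool goes at most 50 mm and 8.59 degrees, less where a joint would pass 70% of its speed; a pose out of reach is approached as far as the arm can. A call with a number of a shift or a turn outside -1 to 1 is refused whole. A call with a gripper value outside its range is refused whole. The fingers move at their own pace and stop on an object; "squeeze" is the grip in N (left out, the last holds). Time passes only in rows, so rows that repeat a pose let the fingers close. It gives the time, the measured TCP pose, the force, the opening and the grip force at its end, in the units of the state.
- telemetry.sense(): the state, without advancing time (a new reading comes with each control period).
- imaging.grab_frame(name): name is "scene" or "side" or "wrist"; returns the picture (400x640x3 uint8, red, green, blue); there is no depth.
- imaging.calibration(name): a dict with "fx", "fy", "cx", "cy" (pixels), "cam_to_world" (4x4, takes a point from camera to world coordinates). Camera axes: x right, y up, looking along -z (the intrinsics and any distortion apply to the point x, -y, -z); pixel columns grow to the right and rows downward; lengths in mm; the calibration is good to about 2 mm. The wrist camera is an equidistant fisheye: a pixel r from the principal point sees the ray r / f radians off the axis. A picture is of the moment at which its call begins: read the wrist's pose just before it. calibration takes no time and is no camera call; for the wrist camera it gives the pose at the moment of the call.
- r.sign_off(): hands the job in; it is judged then, once.
Trained networks look in the newest picture that a camera, given by its name, has taken for a name from the list of things; names that differ only in an ending like _2 or _b are one class to them, and where a whole thing is asked for, a point or a joint stands for the part that bears it (a point fixed in the world has none). Each returns a list of dicts, best first, with "conf" (0 to 1); they miss things now and then, are a little off and sometimes report something else, mostly with a low value. They report only what shows in the picture. A call takes as long as a camera call. They do not tell look-alikes from the thing itself.
- imaging.recognise(camera, name): "extent" ([left, top, width, height] in pixels, round what is visible of it).
- imaging.mark_of(camera, name): "xy" ([column, row] in pixels: a listed point, or the origin of a listed thing).
The state is a dict: "clock": time; "qpos": joint angles; "qvel": joint speeds; "joint_efforts": joint torques, N m; "eef_pos": TCP position; "tcp_rot": TCP orientation; "contact_force": force on the tool from outside, world axes, zero at the start; "wrist_torque": the same for the moment, N m; "opening": opening from 0.0 (shut) to 1.0 (fully open); "grasp_force": force on a finger pad.
Only numpy, scipy, OpenCV 4.12 (cv2) and the standard library are available. Lean on these libraries where they do the work, as an engineer would, in place of code of your own. Each camera call takes 0.05 s, during which the arm holds its last target. There are 200 camera calls.

## Task

The tall steel beaker is draining mouth-down on the rubber mat: turn it mouth-up and stand it in the middle of the stirrer's round plate. Then take the electrode out of its holder and stand it, tip down and cap up, in the beaker; it may lean on the rim. Drop neither of them, and leave the other glassware and dishes where they are.

Things in the scene. Friction and masses are not known exactly. Their poses are not given: they have to be found in the camera images.
- beaker: Plain straight steel beaker, 60 mm outer diameter, 90 mm tall, wall 3 mm, floor 4 mm thick, about 160 g. Origin: centre of the outside of its closed bottom; z axis from the bottom to the open mouth. At the start it stands mouth-down on the mat (origin on top, z axis pointing down). It tends to stay where it is laid on its side on the bench.
- beaker_rim (a point): Centre of the beaker's mouth, 90 mm along its z axis from the origin.
- beaker_in (a point): Centre of the beaker's inner floor, 4 mm along its z axis from the origin; inside diameter 54 mm.
- mat: Black rubber drain mat, fixed, 260 mm (x) by 340 mm (y), 4 mm thick; the beaker and the porcelain dish drain on it. The bench between the mat and the stirrer, nearer the robot than the holder, is clear. Origin: centre of its underside, z up.
- stirrer: Slim white magnetic stirrer, fixed, 170 mm (its x) by 160 mm (its y), case top 38 mm above the bench, with a round steel plate of 130 mm diameter in the middle whose top is 45 mm above the bench. Origin: centre of its underside, z up.
- stirrer_plate (a point): Centre of the top face of the stirrer's round plate, z up.
- electrode: Cordless pH electrode, a straight rod 150 mm long: grey shaft of 12 mm diameter and 105 mm length, then a black cap of 20 mm diameter and 45 mm length, about 50 g. Origin at the tip of the shaft, z axis from the tip to the cap. At the start it stands upright in the holder's bore, its tip 4 mm above the bench.
- electrode_tip (a point): Lower end of the electrode's shaft (its origin).
- electrode_cap (a point): Centre of the electrode's cap, 128 mm from the tip along its z axis: the place to grip it from above.
- holder: Grey block, fixed, 70 by 70 mm, 50 mm high, with one upright bore of 17 mm diameter and 46 mm depth in its middle, in which the electrode stands. Origin: centre of its underside, z up.
- dish: White porcelain dish, 94 mm across the mouth, 46 mm high, also draining mouth-down on the mat; leave it alone. Origin: centre of its outside bottom (on top at the start), z axis to its mouth.
- flask_a: Conical glass flask, 80 mm wide, 110 mm high; leave it alone. Origin: centre of its underside.
- flask_b: Conical glass flask, 68 mm wide, 94 mm high; leave it alone. Origin: centre of its underside.
- reagent: Amber bottle, 68 mm wide, 150 mm high; leave it alone. Origin: centre of its underside.
- jar: Amber jar with a black lid, 60 mm wide, 75 mm high; leave it alone. Origin: centre of its underside.
- petri: White shallow dish, 90 mm wide, 14 mm high; leave it alone. Origin: centre of its underside.
Mind the look-alikes: they are no part of the job. What is shaped like the beaker but yellow is not meant.

How it is judged:
By the outcome, as a careful person would: the job done as asked, in the order asked, and still so for the second after the job is handed in, with the robot touching nothing.
It also fails if it takes over 69 s, if anything falls off the work surface, if the arm or the gripper's body presses on something with over 40 N, if the wrist force passes 120 N, or if a joint passes its speed limit or range.

## Working session

There is one attempt and no reset: what is moved stays moved. The work goes in short steps, Python scripts to look and compute and a tool call to move; the robot and the scene stay as the last step left them, time stands still between calls to the robot, and variables do not carry over. Pictures are saved under pics/ and viewed, at most 10 in all, crops included, and the job is handed in when it is done.

Besides the shell and the picture viewer there is one more tool, called after "Request:" as a command line: name --argument value ..., lists and objects as JSON in quotes. step_arm: Moves the arm, as the interface text tells. Its arguments: {"type":"object","properties":{"moves":{"type":"array"},"squeeze":{"type":"number"}},"required":["moves"]}

```bash
mkdir -p pics; cat > h.py <<'E'
import numpy as np, cv2
from rig import telemetry, imaging, r
def ray(cam,px):
    c=imaging.calibration(cam); T=np.array(c["cam_to_world"])
    u=(px[0]-c["cx"])/c["fx"]; v=(px[1]-c["cy"])/c["fy"]
    if cam=="wrist":
        t=np.hypot(u,v); s=np.sin(t)/t if t>1e-9 else 1; d=np.array([u*s,-v*s,-np.cos(t)])
    else: d=np.array([u,-v,-1.])
    return T[:3,3],T[:3,:3]@d
def atz(cam,px,z):
    o,d=ray(cam,px); return o+d*(z-o[2])/d[2]
def proj(cam,p):
    c=imaging.calibration(cam); T=np.array(c["cam_to_world"]); q=T[:3,:3].T@(np.array(p)-T[:3,3])
    x,y,z=q[0],-q[1],-q[2]
    if cam=="wrist":
        t=np.arctan2(np.hypot(x,y),z); k=t/max(np.hypot(x,y),1e-9); return c["cx"]+c["fx"]*x*k,c["cy"]+c["fy"]*y*k
    return c["cx"]+c["fx"]*x/z,c["cy"]+c["fy"]*y/z
def save(cam,name):
    im=imaging.grab_frame(cam); cv2.imwrite(f"pics/{name}.png",im[:,:,::-1]); return im
E
python3 - <<'E'
from h import *
np.set_printoptions(precision=1,suppress=True)
a=save("scene","s0"); b=save("side","d0")
cv2.imwrite("pics/both.png",cv2.resize(np.vstack([a,b])[:,:,::-1],None,fx=.75,fy=.75))
Z=dict(beaker=94,stirrer_plate=45,electrode_cap=132,holder=0,dish=50,mat=0,stirrer=0)
for cam in("scene","side"):
    T=imaging.calibration(cam)["cam_to_world"]; print(cam,np.array(T)[:3,3])
    for n,z in Z.items():
        for m in imaging.mark_of(cam,n)[:3]: print(cam,n,round(m["conf"],2),np.array(m["xy"]),atz(cam,m["xy"],z))
E
```

```text
scene [1503.  -141.5 1324.4]
scene beaker 0.84 [414.7 190.4] [553.9 357.5  94. ]
scene beaker 0.75 [390.9 147.7] [338.9 330.9  94. ]
scene beaker 0.36 [444.  186.9] [555.8 462.9  94. ]
scene holder 0.7 [322.4 244.2] [657.9  15.2   0. ]
scene dish 0.83 [364.8 182.7] [454.4 207.1  50. ]
scene dish 0.34 [372.6 265.7] [796.3 152.2  50. ]
scene mat 0.68 [386.2 199.2] [504.2 280.   -0. ]
scene mat 0.27 [321.6 240.6] [643.  15.   0.]
scene stirrer 0.94 [235.3 215.4] [ 485.4 -270.2    0. ]
side [ 222.4 1113.2  814. ]
side beaker 0.81 [382.  295.2] [323.2 341.5  94. ]
side beaker 0.73 [271.1 277.6] [571.1 357.5  94. ]
side stirrer_plate 0.98 [365.2 171.9] [ 494.1 -272.3   45. ]
side electrode_cap 0.74 [285.4 185.5] [659.6  26.2 132. ]
side holder 0.74 [288.6 220.7] [662.2   7.5   0. ]
side holder 0.58 [273.5 305. ] [574.8 347.4   0. ]
side dish 0.55 [339.7 264.7] [449.1 218.4  50. ]
side mat 0.55 [306.4 291.8] [514.8 282.3   0. ]
side stirrer 0.59 [364.2 176.6] [ 506.  -319.5    0. ]
```

View pics/both.png

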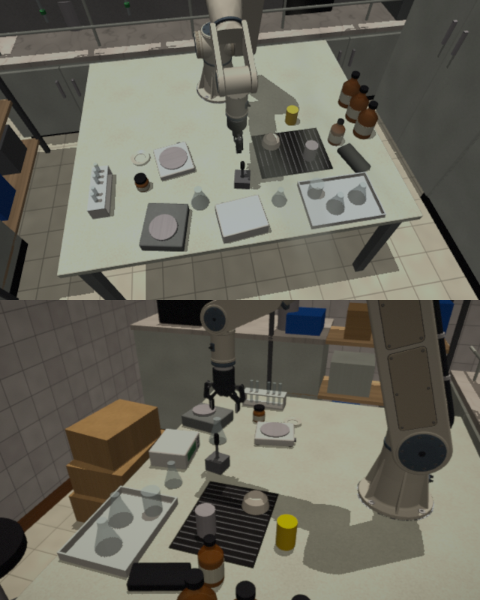

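In the scene picture, things that could pass for the beaker are the steel cylinder at (415,190), the yellow cylinder at (390,150), and the amber bottle at (449,177). I choose the steel one on the mat at (415,195). The stirrer is the white one at (235,210); the dark one at (220,300) is a look-alike. The electrode and holder are at (322,240). I'll check this in a crop and triangulate.

```bash
python3 - <<'E'
from h import *
np.set_printoptions(precision=1,suppress=True)
a=save("scene","s1"); b=save("side","d1")
A=cv2.resize(a[165:265,210:470],None,fx=3,fy=3,interpolation=cv2.INTER_CUBIC)
B=cv2.resize(b[240:340,190:450],None,fx=3,fy=3,interpolation=cv2.INTER_CUBIC)
cv2.imwrite("pics/crop.png",np.vstack([A,B])[:,:,::-1])
for n in("beaker","beaker_rim","stirrer_plate","electrode_cap","electrode","holder","stirrer","flask","reagent","jar"):
    for cam in("scene","side"):
        print(cam,n,[(round(m["conf"],2),np.array(m["xy"])) for m in imaging.mark_of(cam,n)[:3]],[(round(m["conf"],2),np.array(m["extent"])) for m in imaging.recognise(cam,n)[:3]] if n in("beaker","electrode") else "")
for p in([556,357,94],[556,357,4],[490,-272,45],[658,15,154],[658,15,50]): print(p,np.array(proj("scene",p)),np.array(proj("side",p)))
E
```

```text
scene beaker [(0.8, array([388.5, 145.2])), (0.61, array([414.1, 193.6]))] [(0.65, array([380.4, 144. ,  16.9,  24.1])), (0.58, array([402.5, 184.4,  22.5,  32.9]))]
side beaker [(0.75, array([275.2, 279.6])), (0.66, array([365.9, 169.9])), (0.58, array([381.4, 294.9]))] [(0.75, array([364.5, 285.4,  29.8,  47.4])), (0.64, array([260.7, 273.9,  27.4,  46.3]))]
scene beaker_rim [(0.9, array([386.6, 163.8])), (0.78, array([411.6, 211. ]))] 
side beaker_rim [(0.6, array([378. , 321.8])), (0.59, array([276. , 307.4]))] 
scene stirrer_plate [(0.97, array([231.5, 208.7]))] 
side stirrer_plate [(0.71, array([366.4, 170.8])), (0.55, array([344.3, 160.5])), (0.51, array([276.3, 279.6]))] 
scene electrode_cap [(0.55, array([323. , 220.8]))] 
side electrode_cap [(0.71, array([288. , 185.8])), (0.48, array([341.4, 263. ]))] 
scene electrode [(0.68, array([323.2, 241.7]))] [(0.66, array([254.2, 250. ,  23.7,  28.4])), (0.65, array([335.1, 171.5, 110.3,  68.2])), (0.62, array([321.9, 212.4,   3.1,  24. ]))]
side electrode [] [(0.74, array([282.5, 178. ,   7.7,  34.2]))]
scene holder [(0.85, array([323.5, 242.7])), (0.32, array([413.3, 194.4]))] 
side holder [(0.65, array([288.9, 222.2]))] 
scene stirrer [(0.91, array([234.3, 219.5]))] 
side stirrer [(0.75, array([365.3, 180.9])), (0.4, array([346.8, 160.4]))] 
scene flask [(0.94, array([269.6, 270.5])), (0.92, array([373.5, 267.9]))] 
side flask [(0.62, array([289.7, 186.5])), (0.62, array([232.9, 245.4]))] 
scene reagent [(0.82, array([445.2, 184.4])), (0.4, array([419. , 191.9]))] 
side reagent [(0.58, array([283., 368.]))] 
scene jar [(0.57, array([187.7, 252.7]))] 
side jar [(0.78, array([343.4, 161.7]))] 
[556, 357, 94] [414.7 190.9] [277.5 278.8]
[556, 357, 4] [410.7 206.8] [279.4 308.2]
[490, -272, 45] [233.  208.8] [366.4 172.1]
[658, 15, 154] [322.7 217.5] [287.  176.8]
[658, 15, 50] [322.4 236. ] [288.4 208.1]
```

View pics/crop.png

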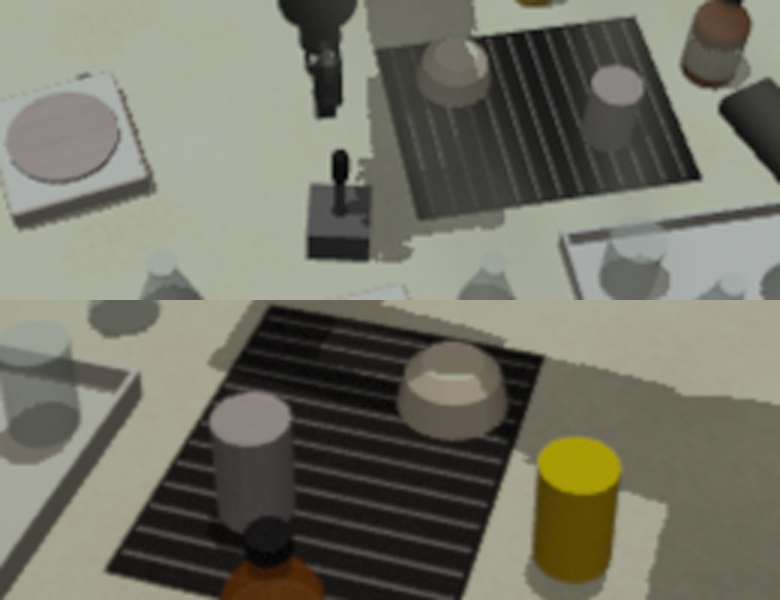

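The crop shows the steel beaker on the mat (scene top centre at about (415.7,193.7), side (274,280)) and the yellow look-alike apart from it. The white stirrer's plate centre is at scene (231,210.7), and the electrode cap top is at scene (323.3,216.7). Next I triangulate these.

```bash
python3 - <<'E'
from h import *
from scipy.optimize import least_squares as LS
np.set_printoptions(precision=1,suppress=True)
def tri(s,d,z): return LS(lambda q:np.r_[np.array(proj("scene",[*q,z]))-s,np.array(proj("side",[*q,z]))-d],[550,0])
for n,s,d,z in [("beaker",[415.7,193.7],[274,280],94),("plate",[231.2,209.7],[366,171.5],45),("cap",[323,220.8],[287,185.5],132),
  ("reagent",[445.2,184.4],[283,368],0)]:
    o=tri(s,d,z); print(n,o.x,o.fun)
for p in([269.6,270.5],[373.5,267.9],[187.7,252.7]): print(atz("scene",p,0))
print(telemetry.sense())
E
```

```text
beaker [563.8 360.3] [ 0.6 -1.2 -0.3 -1. ]
plate [ 492.6 -277.9] [ 0.2 -0.   0.  -0.3]
cap [656.3  19.1] [ 0.8  0.1  0.4 -1.1]
reagent [486.5 511.3] [-0.4  3.   1.   1. ]
[ 729.4 -172.6    0. ]
[777.2 164.6   0. ]
[ 615.1 -436.7    0. ]
{'clock': 2.1, 'qpos': array([-0. ,  0.4,  1.6, -0. ,  1.2, -0. ]), 'qvel': array([ 0.,  0., -0.,  0., -0.,  0.]), 'joint_efforts': array([  0. , -60.5, -34.2,  -0. ,   0. ,   0. ]), 'eef_pos': array([625. ,  -0. , 231.3]), 'tcp_rot': array([3.1, 0. , 1.6]), 'contact_force': array([-0.1, -0.4,  0.6]), 'wrist_torque': array([-0.,  0.,  0.]), 'grasp_force': 0.0, 'opening': 1.0009243081413544}
```

Request:
step_arm --moves '[[[0,0,0],[0,0,0],1]]'

```text
clock: 2.2
eef_pos: [625.0, 0.0, 231.3]
tcp_rot: [-3.142, -0.0, 1.571]
contact_force: [-0.2, 0.2, 0.0]
opening: 1.003
grasp_force: 0.0
```

```bash
cat >> h.py <<'E'
from scipy.spatial.transform import Rotation as Ro
np.set_printoptions(precision=3,suppress=True)
def pose(P,az,tilt,back=0):
    """grip point P, azimuth, outward tilt (deg), retreat along tool -> TCP pos, R"""
    a,t=np.radians([az,tilt]); rad=np.array([np.cos(a),np.sin(a),0]); tan=np.array([-np.sin(a),np.cos(a),0])
    z=np.sin(t)*rad-np.cos(t)*np.array([0,0,1]); y=-tan; x=np.cross(y,z)
    return np.array(P,float)+(19-back)*z, Ro.from_matrix(np.c_[x,y,z])
def cur():
    s=telemetry.sense(); return np.array(s["eef_pos"]),Ro.from_euler("xyz",s["tcp_rot"])
def rows(targets,start=None):
    p,R=start or cur()
    for q,S in targets:
        print("turn",np.round((R.inv()*S).as_rotvec()/np.radians(45),3),"shift",np.round(R.inv().apply(q-p)/200,3))
E
python3 - <<'E'
from h import *
t=pose([563,359,230],32.5,0); p,R=cur()
rows([t])
h=((p+t[0])/2, R*Ro.from_rotvec(.5*(R.inv()*t[1]).as_rotvec()))
rows([h]); rows([t],h)
print(cur()[1].as_matrix())
E
```

```text
turn [-0.    -0.     1.278] shift [ 1.795 -0.31   0.101]
turn [-0.    -0.     0.639] shift [ 0.897 -0.155  0.051]
turn [-0.    -0.     0.639] shift [ 0.712 -0.568  0.051]
[[ 0.  1. -0.]
 [ 1. -0.  0.]
 [ 0. -0. -1.]]
```

Request:
step_arm --moves '[[[0,0,0.64],[0.9,-0.155,0.05],1],[[0,0,0.64],[0.9,-0.155,0.05],1],[[0,0,0.64],[0.9,-0.155,0.05],1],[[0,0,0.64],[0.9,-0.155,0.05],1],[[0,0,0.64],[0.9,-0.155,0.05],1],[[0,0,0.64],[0.9,-0.155,0.05],1]]'

```text
clock: 2.8
eef_pos: [593.8, 180.7, 221.2]
tcp_rot: [3.142, 0.0, 1.071]
contact_force: [0.4, -0.3, 0.3]
opening: 0.997
grasp_force: 0.0
```

Request:
step_arm --moves '[[[0,0,0.64],[0.71,-0.57,0.05],1],[[0,0,0.64],[0.71,-0.57,0.05],1],[[0,0,0.64],[0.71,-0.57,0.05],1],[[0,0,0.64],[0.71,-0.57,0.05],1],[[0,0,0.64],[0.71,-0.57,0.05],1],[[0,0,0.64],[0.71,-0.57,0.05],1]]'

```text
clock: 3.4
eef_pos: [562.8, 358.7, 211.0]
tcp_rot: [3.141, 0.001, 0.567]
contact_force: [0.5, -0.3, -0.2]
opening: 1.002
grasp_force: 0.0
```

```bash
python3 - <<'E'
from h import *
print(cur()[0],telemetry.sense()["tcp_rot"],telemetry.sense()["qpos"])
save("wrist","w0")
for n,z in(("beaker",94),("beaker_rim",4),("electrode_cap",132)):
    for m in imaging.mark_of("wrist",n): print(n,m["conf"],np.array(m["xy"]),atz("wrist",m["xy"],z))
print(proj("wrist",[563,359,94]))
E
```

```text
[562.825 358.657 211.038] [3.141 0.001 0.567] [ 0.565  0.436  1.555 -0.001  1.151  1.569]
beaker 0.98 [235.2 365. ] [332.674 330.105  94.   ]
beaker 0.58 [321.3 195.9] [569.433 356.576  94.   ]
beaker_rim 0.84 [245.1 320.7] [330.138 334.11    4.   ]
electrode_cap 0.82 [590.6 293.2] [655.25   13.484 132.   ]
(np.float64(315.0647943175193), np.float64(200.48821049666458))
```

View pics/w0.png

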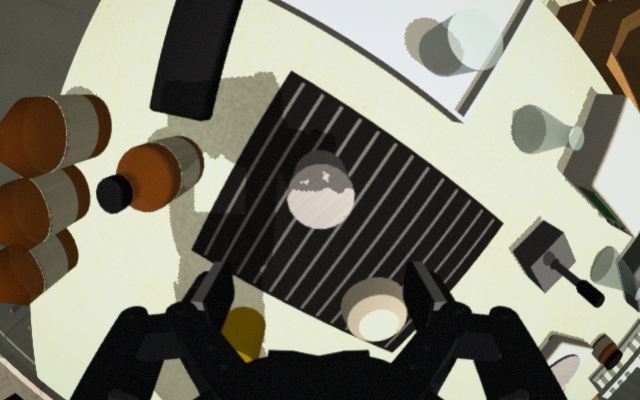

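The wrist picture shows the beaker's bottom face centred near (321,196), which agrees with the network at (569,357). The yellow look-alike at (243,335) is well away.

```bash
python3 - <<'E'
from h import *
P=[568,357.3,63]
a=pose(P,32.2,45,120); b=pose(P,32.2,45,0)
print(a[0],b[0]); rows([a]); rows([b],a)
E
```

```text
[507.567 319.243 134.418] [579.369 364.459  49.565]
turn [-0.001  1.     0.003] shift [-0.338  0.013  0.385]
turn [0. 0. 0.] shift [-0.   0.   0.6]
```

Request:
step_arm --moves '[[[0,0.2,0],[-0.1,0.01,0.05],1],[[0,0.4,0],[-0.2,0.01,0.1],1],[[0,0.6,0],[-0.34,0.013,0.2],1],[[0,0.8,0],[-0.34,0.013,0.3],1],[[0,1,0],[-0.34,0.013,0.385],1],[[0,1,0],[-0.34,0.013,0.385],1],[[0,1,0],[-0.34,0.013,0.385],1],[[0,1,0],[-0.34,0.013,0.385],1]]'

```text
clock: 4.4
eef_pos: [514.0, 325.1, 180.4]
tcp_rot: [3.14, -0.712, 0.565]
contact_force: [-0.3, 1.0, -1.3]
opening: 1.001
grasp_force: 0.0
```

```bash
python3 - <<'E'
from h import *
print(cur()[0],telemetry.sense()["qpos"])
save("wrist","w1")
for n,z in(("beaker",94),):
    for m in imaging.mark_of("wrist",n): print(n,m["conf"],np.array(m["xy"]),atz("wrist",m["xy"],z))
for z in (50,63,75): rows([pose([568,357.3,z],32.2,45,0)])
E
```

```text
[514.04  325.122 180.426] [0.561 0.187 2.242 0.164 0.001 1.405]
beaker 0.79 [316.8 214.9] [566.997 358.298  94.   ]
turn [-0.     0.095  0.003] shift [-0.18   0.008  0.791]
turn [-0.     0.095  0.003] shift [-0.138  0.008  0.742]
turn [-0.     0.095  0.003] shift [-0.098  0.008  0.697]
```

```bash
python3 - <<'E'
from h import *
P=[568,357.3,60]
a=pose(P,32.2,30,120); b=pose(P,32.2,30,0)
print(a[0],b[0]); rows([a]); rows([b],a)
E
```

```text
[525.267 330.39  147.469] [576.039 362.362  43.546]
turn [ 0.    -0.239  0.003] shift [-0.06   0.008  0.163]
turn [0. 0. 0.] shift [-0.  -0.   0.6]
```

Request:
step_arm --moves '[[[0,-0.24,0],[-0.06,0.008,0.16],1],[[0,-0.24,0],[-0.06,0.008,0.16],1],[[0,-0.24,0],[-0.06,0.008,0.16],1],[[0,-0.24,0],[-0.06,0.008,0.16],1]]'

```text
clock: 4.9
eef_pos: [523.8, 330.2, 146.6]
tcp_rot: [3.14, -0.521, 0.565]
contact_force: [0.3, -0.6, -0.3]
opening: 1.001
grasp_force: 0.0
```

```bash
python3 - <<'E'
from h import *
print(cur()[0],telemetry.sense()["qpos"])
rows([pose([568,357.3,60],32.2,30,0)])
E
```

```text
[523.808 330.179 146.628] [0.559 0.267 2.113 0.006 0.24  1.56 ]
turn [-0.     0.003  0.003] shift [0.009 0.003 0.6  ]
```

Request:
step_arm --moves '[[[0,0,0],[0.005,0.003,0.2],1],[[0,0,0],[0.009,0.003,0.35],1],[[0,0,0],[0.009,0.003,0.5],1],[[0,0,0],[0.009,0.003,0.6],1],[[0,0,0],[0.009,0.003,0.6],1],[[0,0,0],[0.009,0.003,0.6],1]]'

```text
clock: 5.5
eef_pos: [574.7, 361.8, 43.2]
tcp_rot: [3.14, -0.519, 0.565]
contact_force: [0.0, -0.4, 0.4]
opening: 0.998
grasp_force: 0.0
```

Request:
step_arm --moves '[[[0,0,0],[0,0,0],0],[[0,0,0],[0,0,0],0],[[0,0,0],[0,0,0],0],[[0,0,0],[0,0,0],0],[[0,0,0],[0,0,0],0],[[0,0,0],[0,0,0],0]]' --squeeze 60

```text
clock: 6.1
eef_pos: [575.9, 362.6, 45.1]
tcp_rot: [3.14, -0.523, 0.565]
contact_force: [-2.5, -2.2, 6.4]
opening: 0.685
grasp_force: 63.9
```

```bash
python3 - <<'E'
from h import *
print(telemetry.sense())
save("side","d2"); save("wrist","w2")
E
```

```text
{'clock': 6.1, 'qpos': array([0.559, 0.524, 2.03 , 0.029, 0.065, 1.537]), 'qvel': array([-0.   , -0.002, -0.   , -0.001,  0.   , -0.001]), 'joint_efforts': array([  0.153, -55.331, -20.666,  -0.019,  -2.795,  -0.022]), 'eef_pos': array([575.882, 362.56 ,  45.082]), 'tcp_rot': array([ 3.14 , -0.523,  0.565]), 'contact_force': array([-2.475, -2.219,  6.398]), 'wrist_torque': array([-0.055,  0.246,  0.054]), 'grasp_force': 63.8744180649519, 'opening': 0.6854640642327667}
```

```bash
python3 - <<'E'
from h import *
seq=[pose([568,357.3,200],32.2,30),pose([540,230,230],45,0),pose([480,60,230],75,0),pose([450,-40,180],90,-30),pose([450,-40,150],90,-60)]
s=cur()
for t in seq: rows([t],s); s=t
E
```

```text
turn [-0.     0.001  0.003] shift [ 0.346  0.002 -0.6  ]
turn [ 0.074 -0.664 -0.278] shift [-0.369  0.464 -0.371]
turn [ 0.     0.    -0.667] shift [-0.813  0.389  0.   ]
turn [-0.087 -0.663 -0.326] shift [-0.568 -0.003  0.237]
turn [-0.    -0.667  0.   ] shift [0.027 0.    0.117]
```

Request:
step_arm --moves '[[[0,0,0],[0.1,0,-0.17],0],[[0,0,0],[0.22,0,-0.38],0],[[0,0,0],[0.346,0,-0.6],0],[[0,0,0],[0.346,0,-0.6],0],[[0,0,0],[0.346,0,-0.6],0]]'

```text
clock: 6.7
eef_pos: [576.0, 362.8, 184.1]
tcp_rot: [3.14, -0.523, 0.565]
contact_force: [-0.8, -0.1, -2.0]
opening: 0.686
grasp_force: 66.2
```

Request:
step_arm --moves '[[[0.02,-0.15,-0.06],[-0.08,0.1,-0.08],0],[[0.04,-0.3,-0.12],[-0.16,0.2,-0.16],0],[[0.06,-0.45,-0.19],[-0.25,0.31,-0.25],0],[[0.074,-0.66,-0.28],[-0.37,0.46,-0.37],0],[[0.074,-0.66,-0.28],[-0.37,0.46,-0.37],0],[[0.074,-0.66,-0.28],[-0.37,0.46,-0.37],0]]'

```text
clock: 7.3
eef_pos: [539.4, 230.3, 207.5]
tcp_rot: [3.141, 0.004, 0.788]
contact_force: [0.2, 0.7, -2.3]
opening: 0.682
grasp_force: 66.2
```

```bash
python3 - <<'E'
from h import *
s=telemetry.sense(); print(s["qpos"],s["eef_pos"],s["grasp_force"],s["opening"])
seq=[pose([480,60,230],75,0),pose([450,-40,180],90,-30)]
s=cur()
for t in seq: rows([t],s); s=t
E
```

```text
[ 0.402  0.319  1.739 -0.002  1.086  1.185] [539.394 230.277 207.454] 66.18055150844157 0.681701494961738
turn [-0.001  0.005 -0.663] shift [-0.813  0.39  -0.015]
turn [-0.087 -0.663 -0.326] shift [-0.568 -0.003  0.237]
```

Request:
step_arm --moves '[[[0,0,-0.18],[-0.2,0.1,0],0],[[0,0,-0.35],[-0.4,0.2,0],0],[[0,0,-0.5],[-0.6,0.3,0],0],[[0,0,-0.66],[-0.81,0.39,0],0],[[0,0,-0.66],[-0.81,0.39,0],0],[[0,0,-0.66],[-0.81,0.39,0],0]]'

```text
clock: 7.9
eef_pos: [479.8, 60.6, 208.5]
tcp_rot: [-3.141, 0.001, 1.305]
contact_force: [-0.4, 0.3, -1.7]
opening: 0.685
grasp_force: 66.2
```

Request:
step_arm --moves '[[[-0.02,-0.16,-0.08],[-0.14,0,0.05],0],[[-0.04,-0.33,-0.16],[-0.28,0,0.1],0],[[-0.06,-0.5,-0.24],[-0.42,0,0.17],0],[[-0.087,-0.66,-0.33],[-0.57,0,0.235],0],[[-0.087,-0.66,-0.33],[-0.57,0,0.235],0],[[-0.087,-0.66,-0.33],[-0.57,0,0.235],0]]'

```text
clock: 8.5
eef_pos: [451.3, -47.1, 161.9]
tcp_rot: [-3.14, 0.519, 1.573]
contact_force: [0.1, 0.5, -1.7]
opening: 0.68
grasp_force: 66.2
```

```bash
python3 - <<'E'
from h import *
s=telemetry.sense(); print(s["qpos"],s["eef_pos"],s["tcp_rot"],s["grasp_force"],s["opening"])
seq=[pose([450,-40,130],90,-60),pose([450,-40,45],90,-60)]
s=cur()
for t in seq: rows([t],s); s=t
save("side","d3"); cv2.imwrite("pics/d3c.png",cv2.resize(cv2.imread("pics/d3.png")[80:260,200:500],None,fx=2,fy=2))
E
```

```text
[ 0.263  0.266  2.064 -0.588  1.043  0.623] [451.285 -47.096 161.905] [-3.14   0.519  1.573] 66.18249792605639 0.6795877257837304
turn [ 0.    -0.672  0.002] shift [ 0.062 -0.006  0.203]
turn [0. 0. 0.] shift [0.368 0.    0.213]
```

View pics/d3c.png

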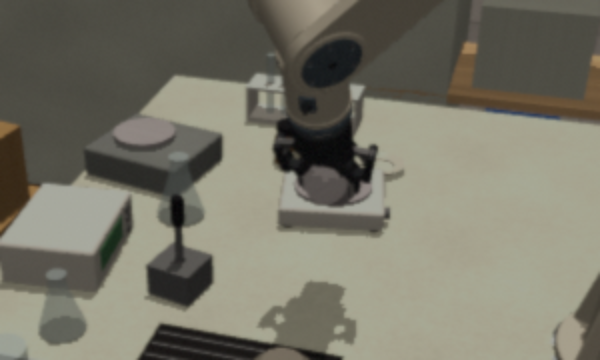

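The side picture shows the beaker held at about (325,185) in the crop, tilted, over clear bench. The electrode, at crop (178,230), is well clear.

```bash
python3 - <<'E'
from h import *
seq=[pose([500,-40,120],90,-60),pose([500,-40,45],90,-60)]
s=cur()
for t in seq: rows([t],s); s=t
E
```

```text
turn [ 0.002 -0.673  0.   ] shift [0.09  0.239 0.25 ]
turn [0. 0. 0.] shift [0.325 0.    0.188]
```

Request:
step_arm --moves '[[[0,-0.17,0],[0.02,0.06,0.05],0],[[0,-0.34,0],[0.05,0.12,0.1],0],[[0,-0.5,0],[0.06,0.18,0.15],0],[[0,-0.67,0],[0.09,0.244,0.245],0],[[0,-0.67,0],[0.09,0.244,0.245],0],[[0,-0.67,0],[0.09,0.244,0.245],0]]'

```text
clock: 9.15
eef_pos: [499.8, -57.4, 110.3]
tcp_rot: [-3.136, 1.046, 1.576]
contact_force: [-0.2, -0.2, -2.1]
opening: 0.683
grasp_force: 66.2
```

```bash
python3 - <<'E'
from h import *
s=telemetry.sense(); print(s["qpos"],s["eef_pos"],s["tcp_rot"],s["grasp_force"],s["opening"])
for z in(50,34,30,26): rows([pose([500,-40,z],90,-60)])
E
```

```text
[ 0.443  0.674  1.937 -0.937  1.325  1.077] [499.792 -57.39  110.287] [-3.136  1.046  1.576] 66.22042737901211 0.6830689233775753
turn [-0.002 -0.001  0.003] shift [0.304 0.002 0.171]
turn [-0.002 -0.001  0.003] shift [0.374 0.002 0.211]
turn [-0.002 -0.001  0.003] shift [0.391 0.002 0.221]
turn [-0.002 -0.001  0.003] shift [0.408 0.002 0.231]
```

Request:
step_arm --moves '[[[0,0,0],[0.12,0,0.07],0],[[0,0,0],[0.24,0,0.14],0],[[0,0,0],[0.32,0,0.18],0],[[0,0,0],[0.36,0,0.204],0],[[0,0,0],[0.36,0,0.204],0],[[0,0,0],[0.36,0,0.204],0]]'

```text
clock: 9.75
eef_pos: [500.9, -57.2, 30.7]
tcp_rot: [3.136, 1.047, 1.567]
contact_force: [0.5, 0.0, -0.6]
opening: 0.686
grasp_force: 66.2
```

Request:
step_arm --moves '[[[0,0,0],[0.009,0,0.005],0],[[0,0,0],[0.018,0,0.01],0],[[0,0,0],[0.018,0,0.01],0],[[0,0,0],[0.018,0,0.01],0]]'

```text
clock: 10.15
eef_pos: [499.9, -57.4, 24.4]
tcp_rot: [-3.14, 1.049, 1.574]
contact_force: [-0.3, -0.1, -2.4]
opening: 0.677
grasp_force: 66.2
```

Request:
step_arm --moves '[[[0,0,0],[0.009,0,0.005],0],[[0,0,0],[0.009,0,0.005],0],[[0,0,0],[0.009,0,0.005],0]]'

```text
clock: 10.45
eef_pos: [499.9, -57.4, 22.2]
tcp_rot: [-3.14, 1.049, 1.575]
contact_force: [-0.3, -0.8, -1.8]
opening: 0.681
grasp_force: 66.2
```

Request:
step_arm --moves '[[[0,0,0],[0.007,0,0.004],0],[[0,0,0],[0.007,0,0.004],0],[[0,0,0],[0.007,0,0.004],0]]'

```text
clock: 10.75
eef_pos: [500.0, -57.4, 21.5]
tcp_rot: [-3.141, 1.051, 1.573]
contact_force: [-1.5, 3.2, 5.6]
opening: 0.681
grasp_force: 67.0
```

Request:
step_arm --moves '[[[0,0,0],[0,0,0],0.5],[[0,0,0],[0,0,0],0.7],[[0,0,0],[0,0,0],1],[[0,0,0],[0,0,0],1],[[0,0,0],[0,0,0],1]]'

```text
clock: 11.25
eef_pos: [499.9, -57.4, 20.6]
tcp_rot: [-3.14, 1.049, 1.574]
contact_force: [-0.2, -0.7, 0.1]
opening: 1.002
grasp_force: 0.0
```

Request:
step_arm --moves '[[[0,0,0],[0,0,-0.1],1],[[0,0,0],[0,0,-0.3],1],[[0,0,0],[0,0,-0.5],1],[[0,0.2,0],[-0.2,0,-0.7],1],[[0,0.4,0],[-0.4,0,-0.8],1],[[0,0.6,0],[-0.6,0,-0.8],1],[[0,0.8,0],[-0.8,0,-0.8],1],[[0,0.9,0],[-0.8,0,-0.8],1]]'

```text
clock: 12.05
eef_pos: [502.3, 0.5, 245.3]
tcp_rot: [3.131, 0.336, 1.569]
contact_force: [-0.6, -0.0, -1.5]
opening: 1.0
grasp_force: 0.0
```

```bash
python3 - <<'E'
from h import *
s=telemetry.sense(); print(s["qpos"],s["eef_pos"],s["tcp_rot"],s["opening"])
save("wrist","w3");save("side","d4");save("scene","s4")
for cam in("side","scene","wrist"):
  for n in("beaker","beaker_rim"): print(cam,n,[(round(m["conf"],2),np.array(m["xy"]),atz(cam,m["xy"],30)) for m in imaging.mark_of(cam,n)[:3]])
a=cv2.imread("pics/w3.png"); b=cv2.imread("pics/d4.png")
cv2.imwrite("pics/c4.png",np.vstack([cv2.resize(a,(560,350)),cv2.resize(b[130:230,240:464],(560,250))]))
E
```

```text
[ 0.221  0.182  1.878 -0.36   1.171  0.377] [502.316   0.492 245.299] [3.131 0.336 1.569] 0.999830424629707
side beaker [(0.79, array([344.7, 221.3]), array([491.564,   4.758,  30.   ])), (0.6, array([382., 294.]), array([332.897, 268.969,  30.   ]))]
side beaker_rim [(0.78, array([380.1, 323.6]), array([319.306, 361.446,  30.   ])), (0.6, array([346.1, 202.7]), array([512.556, -92.643,  30.   ]))]
scene beaker [(0.89, array([389.6, 147.7]), array([277.486, 350.423,  30.   ])), (0.73, array([308.1, 202.4]), array([494.152,  -8.046,  30.   ]))]
scene beaker_rim [(0.92, array([390.5, 163.4]), array([359.737, 331.75 ,  30.   ])), (0.75, array([280.8, 208.4]), array([ 504.563, -107.208,   30.   ]))]
wrist beaker []
wrist beaker_rim [(0.77, array([319.4, 190.5]), array([501.766, -94.82 ,  30.   ])), (0.58, array([320.6, 121.6]), array([502.539,  -3.433,  30.   ]))]
```

View pics/c4.png

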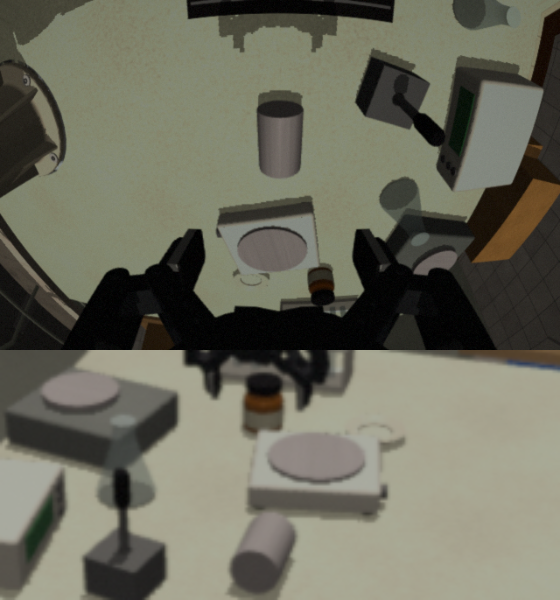

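The wrist view shows the beaker lying still along y, from bottom (280,170) to mouth (280,105) in the crop. The side view agrees, with the beaker at about (265,550) and nothing disturbed.

```bash
python3 - <<'E'
from h import *
P=[501,-61,31]
seq=[pose(P,90,5,170),pose(P,90,35,130),pose(P,90,35,0)]
s=cur()
for t in seq: print(t[0]); rows([t],s); s=t
E
```

```text
[501.    -74.161 181.425]
turn [-0.004  0.549  0.006] shift [-0.266  0.007  0.394]
[ 501.    -124.667  121.926]
turn [0.    0.667 0.   ] shift [-0.277  0.     0.274]
[501.    -50.102  15.436]
turn [0. 0. 0.] shift [0.   0.   0.65]
```

Request:
step_arm --moves '[[[0,0.18,0],[-0.13,0,0.1],1],[[0,0.36,0],[-0.266,0.007,0.2],1],[[0,0.55,0.006],[-0.266,0.007,0.394],1],[[0,0.55,0.006],[-0.266,0.007,0.394],1],[[0,0.55,0.006],[-0.266,0.007,0.394],1]]'

```text
clock: 13.0
eef_pos: [500.3, -75.9, 181.1]
tcp_rot: [-3.137, -0.089, 1.564]
contact_force: [0.4, 0.8, 0.5]
opening: 1.006
grasp_force: 0.0
```

Request:
step_arm --moves '[[[0,0.18,0],[-0.14,0,0.03],1],[[0,0.36,0],[-0.277,0,0.1],1],[[0,0.55,0],[-0.277,0,0.2],1],[[0,0.667,0],[-0.277,0,0.274],1],[[0,0.667,0],[-0.277,0,0.274],1],[[0,0.667,0],[-0.277,0,0.274],1]]'

```text
clock: 13.6
eef_pos: [501.4, -123.8, 123.0]
tcp_rot: [-3.138, -0.611, 1.569]
contact_force: [0.0, -0.0, 0.8]
opening: 1.003
grasp_force: 0.0
```

```bash
python3 - <<'E'
from h import *
s=telemetry.sense(); print(s["qpos"],s["eef_pos"],s["tcp_rot"],s["opening"])
save("wrist","w5")
print([(round(m["conf"],2),np.array(m["xy"]),atz("wrist",m["xy"],30)) for n in("beaker","beaker_rim") for m in imaging.mark_of("wrist",n)[:3]])
rows([pose([501,-61,31],90,35,0)])
E
```

```text
[-0.571  0.515  1.821  0.539  1.221 -0.866] [ 501.429 -123.776  122.993] [-3.138 -0.611  1.569] 1.0033948908623587
[(0.56, array([323.8, 151.8]), array([508.505, -10.879,  30.   ])), (0.74, array([510.8,  68. ]), array([756.096, 126.124,  30.   ])), (0.61, array([327.8, 243.1]), array([511.56 , -95.845,  30.   ]))]
turn [0.001 0.001 0.001] shift [-0.011 -0.006  0.659]
```

Request:
step_arm --moves '[[[0,0,0],[-0.005,0.005,0.2],1],[[0,0,0],[-0.011,0.008,0.4],1],[[0,0,0],[-0.011,0.008,0.55],1],[[0,0,0],[-0.011,0.008,0.655],1],[[0,0,0],[-0.011,0.008,0.655],1],[[0,0,0],[-0.011,0.008,0.655],1]]'

```text
clock: 14.35
eef_pos: [503.8, -51.2, 16.1]
tcp_rot: [3.14, -0.612, 1.571]
contact_force: [-0.3, -0.4, -0.2]
opening: 0.995
grasp_force: 0.0
```

Request:
step_arm --moves '[[[0,0,0],[0,0,0],0],[[0,0,0],[0,0,0],0],[[0,0,0],[0,0,0],0],[[0,0,0],[0,0,0],0],[[0,0,0],[0,0,0],0],[[0,0,0],[0,0,0],0]]' --squeeze 60

```text
clock: 14.95
eef_pos: [504.3, -52.7, 16.6]
tcp_rot: [3.138, -0.613, 1.569]
contact_force: [-1.0, -2.5, 9.4]
opening: 0.696
grasp_force: 61.9
```

```bash
python3 - <<'E'
from h import *
s=telemetry.sense(); print(s["qpos"],s["eef_pos"],s["tcp_rot"],s["opening"])
seq=[pose([500,-61,140],90,35),pose([500,-110,200],90,-5),pose([493,-180,200],90,-50),pose([493,-278,200],90,-55),pose([493,-278,115],90,-55)]
s=cur()
for t in seq: print(t[0]); rows([t],s); s=t
E
```

```text
[-0.464  0.653  1.921  0.669  0.984 -0.958] [504.326 -52.669  16.563] [ 3.138 -0.613  1.569] 0.6955622452591683
[500.    -50.102 124.436]
turn [ 0.005 -0.003 -0.002] shift [ 0.321 -0.02  -0.434]
[ 500.    -111.656  181.072]
turn [ 0.    -0.889  0.   ] shift [-0.09   0.    -0.408]
[ 493.    -194.555  187.787]
turn [ 0. -1.  0.] shift [-0.416 -0.035  0.003]
[ 493.    -293.564  189.102]
turn [ 0.    -0.111  0.   ] shift [-0.323  0.     0.375]
[ 493.    -293.564  104.102]
turn [0. 0. 0.] shift [0.348 0.    0.244]
```

Request:
step_arm --moves '[[[0,0,0],[0.1,-0.01,-0.14],0],[[0,0,0],[0.2,-0.02,-0.28],0],[[0,0,0],[0.321,-0.02,-0.434],0],[[0,0,0],[0.321,-0.02,-0.434],0],[[0,0,0],[0.321,-0.02,-0.434],0]]'

```text
clock: 15.45
eef_pos: [499.7, -49.9, 123.7]
tcp_rot: [3.138, -0.611, 1.57]
contact_force: [-0.5, -0.4, -2.2]
opening: 0.692
grasp_force: 65.8
```

Request:
step_arm --moves '[[[0,-0.18,0],[0,0,-0.1],0],[[0,-0.36,0],[-0.02,0,-0.2],0],[[0,-0.54,0],[-0.05,0,-0.3],0],[[0,-0.72,0],[-0.09,0,-0.41],0],[[0,-0.89,0],[-0.09,0,-0.41],0],[[0,-0.89,0],[-0.09,0,-0.41],0],[[0,-0.89,0],[-0.09,0,-0.41],0]]'

```text
clock: 16.15
eef_pos: [498.1, -109.7, 178.2]
tcp_rot: [-3.139, 0.082, 1.571]
contact_force: [0.3, 0.8, -1.5]
opening: 0.69
grasp_force: 65.8
```

Request:
step_arm --moves '[[[0,-0.18,0],[-0.08,-0.01,0],0],[[0,-0.36,0],[-0.16,-0.02,0],0],[[0,-0.54,0],[-0.25,-0.02,0],0],[[0,-0.72,0],[-0.33,-0.03,0],0],[[0,-0.9,0],[-0.416,-0.035,0],0],[[0,-1,0],[-0.416,-0.035,0],0],[[0,-1,0],[-0.416,-0.035,0],0],[[0,-1,0],[-0.416,-0.035,0],0]]'

```text
clock: 16.95
eef_pos: [490.8, -194.3, 185.1]
tcp_rot: [-3.135, 0.868, 1.572]
contact_force: [-0.6, -0.1, -2.3]
opening: 0.69
grasp_force: 65.8
```

```bash
python3 - <<'E'
from h import *
s=telemetry.sense(); print(s["qpos"],s["eef_pos"],s["tcp_rot"],s["opening"],s["grasp_force"],s["contact_force"])
save("side","d6");save("scene","s6")
a=cv2.imread("pics/s6.png")[150:260,160:360]; b=cv2.imread("pics/d6.png")[80:190,300:500]
cv2.imwrite("pics/c6.png",np.vstack([cv2.resize(a,None,fx=2.7,fy=2.7),cv2.resize(b,None,fx=2.7,fy=2.7)]))
seq=[pose([493,-278,180],90,-54.5),pose([493,-278,112],90,-54.5)]
s=cur()
for t in seq: print(t[0]); rows([t],s); s=t
E
```

```text
[ 0.132  0.394  2.034 -0.982  1.139  0.77 ] [ 490.844 -194.268  185.123] [-3.135  0.868  1.572] 0.6896852875299183 65.81299893558025 [-0.595 -0.056 -2.324]
[ 493.    -293.468  168.967]
turn [-0.005 -0.106 -0.003] shift [-0.253  0.01   0.434]
[ 493.    -293.468  100.967]
turn [0. 0. 0.] shift [0.277 0.    0.197]
```

View pics/c6.png

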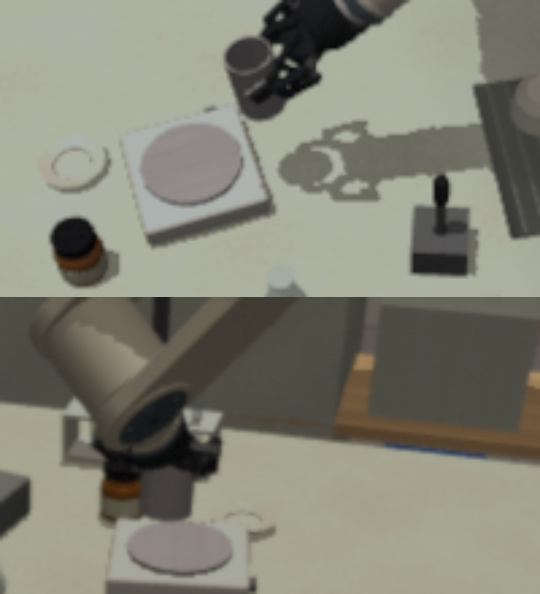

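Beaker is mouth-up in the gripper at scene crop (250,55), and the plate centre is at crop (191,163), i.e. px (230.7,210.4), as measured. Next I move it over the plate and lower it.

```bash
python3 - <<'E'
from h import *
seq=[pose([493,-276,180],90,-54.9),pose([493,-276,110],90,-54.9)]
s=cur()
for t in seq: print(t[0]); rows([t],s); s=t
E
```

```text
[ 493.    -291.545  169.075]
turn [-0.005 -0.114 -0.003] shift [-0.247  0.01   0.426]
[ 493.    -291.545   99.075]
turn [0. 0. 0.] shift [0.286 0.    0.201]
```

Request:
step_arm --moves '[[[0,-0.1,0],[-0.06,0,0.1],0],[[-0.005,-0.11,-0.003],[-0.12,0.01,0.2],0],[[-0.005,-0.11,-0.003],[-0.18,0.01,0.3],0],[[-0.005,-0.11,-0.003],[-0.25,0.01,0.43],0],[[-0.005,-0.11,-0.003],[-0.25,0.01,0.43],0],[[-0.005,-0.11,-0.003],[-0.25,0.01,0.43],0],[[-0.005,-0.11,-0.003],[-0.25,0.01,0.43],0]]'

```text
clock: 17.75
eef_pos: [493.6, -291.8, 169.9]
tcp_rot: [3.139, 0.957, 1.57]
contact_force: [-0.3, 1.0, -2.4]
opening: 0.691
grasp_force: 65.9
```

```bash
python3 - <<'E'
from h import *
s=telemetry.sense(); print(s["qpos"],s["eef_pos"],s["tcp_rot"],s["opening"],s["grasp_force"],s["contact_force"])
t=pose([493,-276,110],90,-54.9); rows([t]); rows([pose([493,-276,107],90,-54.9)],t)
E
```

```text
[-0.027  0.46   2.059 -1.201  1.068  0.844] [ 493.567 -291.814  169.939] [3.139 0.957 1.57 ] 0.6909272278916002 65.85363909602165 [-0.303  1.046 -2.417]
turn [ 0.002 -0.002 -0.001] shift [ 0.29  -0.003  0.203]
turn [0. 0. 0.] shift [0.012 0.    0.009]
```

```bash
python3 - <<'E'
from h import *
def P(az): # beaker axis (493,-278); grip point 2 mm toward az
    a=np.radians(az); return [493+2*np.cos(a),-278+2*np.sin(a)]
seq=[pose([*P(78),160],78,-54.9),pose([*P(66),150],66,-54.9),pose([*P(55),140],55,-54.9)]
rows(seq); s=seq[-1]
for z in(118,108): t=pose([*P(55),z],55,-54.9); rows([t],s); s=t
E
```

```text
turn [ 0.22  -0.002  0.153] shift [ 0.087 -0.017  0.058]
turn [ 0.438 -0.002  0.306] shift [ 0.13  -0.031  0.083]
turn [ 0.638 -0.003  0.447] shift [ 0.175 -0.042  0.107]
turn [0. 0. 0.] shift [ 0.09  -0.     0.063]
turn [0. 0. 0.] shift [ 0.041 -0.     0.029]
```

Request:
step_arm --moves '[[[0.11,0,0.075],[0.04,-0.01,0.03],0],[[0.22,0,0.153],[0.087,-0.017,0.058],0],[[0.33,0,0.23],[0.11,-0.024,0.07],0],[[0.438,0,0.306],[0.13,-0.031,0.083],0],[[0.54,0,0.375],[0.15,-0.036,0.095],0],[[0.638,0,0.447],[0.175,-0.042,0.107],0],[[0.638,0,0.447],[0.175,-0.042,0.107],0],[[0.638,0,0.447],[0.175,-0.042,0.107],0]]'

```text
clock: 18.55
eef_pos: [485.4, -288.9, 128.5]
tcp_rot: [-3.139, 0.957, 0.965]
contact_force: [-0.3, 0.2, -1.6]
opening: 0.692
grasp_force: 65.9
```

Request:
step_arm --moves '[[[0,0,0],[0.05,0,0.035],0],[[0,0,0],[0.09,0,0.063],0],[[0,0,0],[0.12,0,0.082],0],[[0,0,0],[0.131,0,0.092],0],[[0,0,0],[0.131,0,0.092],0]]'

```text
clock: 19.05
eef_pos: [484.7, -289.1, 95.9]
tcp_rot: [-3.138, 0.958, 0.964]
contact_force: [0.5, 0.0, -1.6]
opening: 0.691
grasp_force: 65.8
```

```bash
python3 - <<'E'
from h import *
s=telemetry.sense(); print(s["qpos"],s["eef_pos"],s["tcp_rot"],s["contact_force"])
print(pose([494.1,-276.4,108],55,-54.9)[0])
z=cur()[1].as_matrix()[:,2]; print(cur()[0]-19*z, np.degrees(np.arccos(-z[2])))
for h in(104,102): rows([pose([494.1,-276.4,h],55,-54.9)])
save("side","d7");save("scene","s7")
a=cv2.imread("pics/s7.png")[160:250,180:320]; b=cv2.imread("pics/d7.png")[110:200,300:440]
cv2.imwrite("pics/c7.png",np.vstack([cv2.resize(a,None,fx=3.3,fy=3.3),cv2.resize(b,None,fx=3.3,fy=3.3)]))
E
```

```text
[-0.094  0.739  1.722 -0.811  1.377  0.977] [ 484.731 -289.07    95.898] [-3.138  0.958  0.964] [ 0.521  0.04  -1.55 ]
[ 485.184 -289.134   97.075]
[ 493.649 -276.338  106.824] 54.8950646483138
turn [-0.    -0.     0.003] shift [0.012 0.002 0.007]
turn [-0.    -0.     0.003] shift [0.02  0.002 0.013]
```

View pics/c7.png

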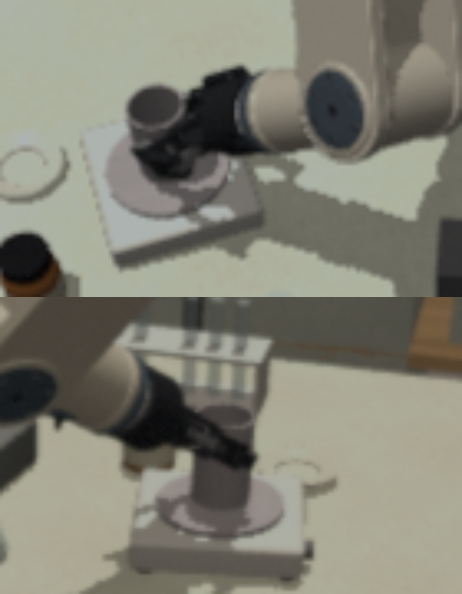

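Beaker is over the middle of the plate: side crop beaker foot (221,505), plate centre (221,502). I lower it until it touches.

Request:
step_arm --moves '[[[0,0,0],[0.008,0,0.006],0],[[0,0,0],[0.014,0,0.01],0],[[0,0,0],[0.014,0,0.01],0],[[0,0,0],[0.014,0,0.01],0]]'

```text
clock: 19.55
eef_pos: [485.1, -289.2, 93.1]
tcp_rot: [-3.14, 0.958, 0.962]
contact_force: [0.6, 0.7, -2.3]
opening: 0.689
grasp_force: 65.9
```

Request:
step_arm --moves '[[[0,0,0],[0.006,0,0.004],0],[[0,0,0],[0.006,0,0.004],0],[[0,0,0],[0.006,0,0.004],0]]'

```text
clock: 19.85
eef_pos: [485.1, -289.1, 91.6]
tcp_rot: [-3.14, 0.958, 0.962]
contact_force: [0.2, -1.0, -2.3]
opening: 0.69
grasp_force: 65.9
```

Request:
step_arm --moves '[[[0,0,0],[0.004,0,0.003],0],[[0,0,0],[0.004,0,0.003],0],[[0,0,0],[0.004,0,0.003],0]]'

```text
clock: 20.15
eef_pos: [485.1, -289.2, 90.6]
tcp_rot: [-3.14, 0.957, 0.962]
contact_force: [1.0, -0.0, -1.9]
opening: 0.693
grasp_force: 65.9
```

Request:
step_arm --moves '[[[0,0,0],[0.004,0,0.003],0],[[0,0,0],[0.004,0,0.003],0],[[0,0,0],[0.004,0,0.003],0]]'

```text
clock: 20.45
eef_pos: [485.1, -289.2, 90.5]
tcp_rot: [-3.141, 0.959, 0.962]
contact_force: [0.9, 2.7, 5.8]
opening: 0.693
grasp_force: 66.3
```

Request:
step_arm --moves '[[[0,0,0],[0.004,0,0.003],0],[[0,0,0],[0.004,0,0.003],0],[[0,0,0],[0.004,0,0.003],0]]'

```text
clock: 20.75
eef_pos: [485.2, -289.2, 90.4]
tcp_rot: [-3.141, 0.96, 0.961]
contact_force: [-0.1, 5.1, 11.4]
opening: 0.695
grasp_force: 66.7
```

Request:
step_arm --moves '[[[0,0,0],[0.004,0,0.003],0],[[0,0,0],[0.004,0,0.003],0],[[0,0,0],[0.004,0,0.003],0]]'

```text
clock: 21.05
eef_pos: [485.2, -289.3, 90.4]
tcp_rot: [3.141, 0.961, 0.96]
contact_force: [0.2, 6.4, 17.3]
opening: 0.692
grasp_force: 67.0
```

Request:
step_arm --moves '[[[0,0,0],[-0.008,0,-0.006],0],[[0,0,0],[-0.008,0,-0.006],0],[[0,0,0],[-0.008,0,-0.006],0.7],[[0,0,0],[-0.008,0,-0.006],0.8],[[0,0,0],[-0.008,0,-0.006],1],[[0,0,0],[-0.008,0,-0.006],1],[[0,0,0],[-0.008,0,-0.006],1]]'

```text
clock: 21.75
eef_pos: [485.0, -289.2, 89.4]
tcp_rot: [-3.14, 0.958, 0.962]
contact_force: [-0.5, 0.6, 0.3]
opening: 1.002
grasp_force: 0.0
```

Request:
step_arm --moves '[[[0,0,0],[0,0,-0.06],1],[[0,0,0],[0,0,-0.16],1],[[0,0,0],[0,0,-0.3],1],[[0,0,0],[0,0,-0.45],1],[[0,0,0],[0,0,-0.6],1],[[0,0,0],[-0.1,0,-0.7],1],[[0,0,0],[-0.1,0,-0.7],1]]'

```text
clock: 22.45
eef_pos: [546.8, -203.5, 190.1]
tcp_rot: [3.135, 0.955, 0.957]
contact_force: [0.8, -0.5, -1.0]
opening: 0.996
grasp_force: 0.0
```

```bash
python3 - <<'E'
from h import *
s=telemetry.sense(); print(s["qpos"],s["eef_pos"],s["tcp_rot"],s["contact_force"])
save("side","d8");save("scene","s8");save("wrist","w8")
for cam in("side","scene","wrist"):
  for n,z in(("beaker",45),("beaker_rim",135),("electrode_cap",132)): print(cam,n,[(round(m["conf"],2),np.array(m["xy"]),atz(cam,m["xy"],z)) for m in imaging.mark_of(cam,n)[:2]])
t=pose([600,-60,260],45,0);print(t[0]);rows([t])
E
```

```text
[ 0.035  0.671  1.564 -0.713  1.599  0.892] [ 546.776 -203.452  190.08 ] [3.135 0.955 0.957] [ 0.814 -0.503 -0.977]
side beaker [(0.68, array([382.1, 293.9]), array([330.626, 284.731,  45.   ])), (0.56, array([365.6, 175.1]), array([ 488.142, -251.386,   45.   ]))]
side beaker_rim [(0.93, array([380.3, 322.6]), array([306.448, 459.536, 135.   ])), (0.76, array([366. , 144.1]), array([ 500.737, -294.623,  135.   ]))]
side electrode_cap [(0.63, array([368.5, 169. ]), array([ 457.915, -135.848,  132.   ])), (0.59, array([366.4, 146.4]), array([ 497.005, -284.377,  132.   ]))]
scene beaker [(0.97, array([231. , 211.1]), array([ 498.78 , -279.463,   45.   ])), (0.7, array([391.4, 147.1]), array([289.685, 352.497,  45.   ]))]
scene beaker_rim [(0.86, array([387.6, 161.5]), array([441.909, 285.678, 135.   ])), (0.78, array([226.3, 191.7]), array([ 485.191, -281.001,  135.   ]))]
scene electrode_cap [(0.39, array([324.4, 241.1]), array([732.023,   7.596, 132.   ])), (0.27, array([361.6, 184.6]), array([528.317, 172.05 , 132.   ]))]
wrist beaker [(0.81, array([317.5, 125.8]), array([ 492.026, -280.104,   45.   ]))]
wrist beaker_rim [(0.59, array([321.1, 213.6]), array([ 501.029, -272.823,  135.   ]))]
wrist electrode_cap []
[600. -60. 241.]
turn [0.105 1.216 0.207] shift [ 0.21  -0.186 -0.774]
```

```bash
python3 - <<'E'
from h import *
a=pose([600,-90,290],70,-25); b=pose([640,0,290],90,0)
rows([a]); rows([b],a)
E
```

```text
turn [-0.217  0.66  -0.257] shift [-0.013 -0.09  -0.734]
turn [-0.097  0.55  -0.437] shift [ 0.485  0.034 -0.217]
```

Request:
step_arm --moves '[[[-0.05,0.17,-0.06],[0,-0.02,-0.2],1],[[-0.1,0.33,-0.13],[0,-0.04,-0.4],1],[[-0.16,0.5,-0.19],[-0.01,-0.09,-0.6],1],[[-0.217,0.66,-0.257],[-0.013,-0.09,-0.73],1],[[-0.217,0.66,-0.257],[-0.013,-0.09,-0.73],1],[[-0.217,0.66,-0.257],[-0.013,-0.09,-0.73],1]]'

```text
clock: 23.65
eef_pos: [596.7, -98.3, 273.6]
tcp_rot: [3.14, 0.437, 1.22]
contact_force: [-0.2, -0.1, -0.8]
opening: 1.001
grasp_force: 0.0
```

Request:
step_arm --moves '[[[-0.02,0.14,-0.11],[0.12,0.01,-0.05],1],[[-0.05,0.28,-0.22],[0.24,0.02,-0.1],1],[[-0.07,0.42,-0.33],[0.36,0.03,-0.16],1],[[-0.1,0.55,-0.437],[0.485,0.034,-0.217],1],[[-0.1,0.55,-0.437],[0.485,0.034,-0.217],1],[[-0.1,0.55,-0.437],[0.485,0.034,-0.217],1]]'

```text
clock: 24.25
eef_pos: [638.5, -1.6, 269.2]
tcp_rot: [-3.14, 0.004, 1.568]
contact_force: [-0.4, -0.1, -0.4]
opening: 1.003
grasp_force: 0.0
```

```bash
python3 - <<'E'
from h import *
s=telemetry.sense(); print(s["qpos"],s["eef_pos"],s["tcp_rot"])
im=save("wrist","w9"); save("side","d9"); save("scene","s9")
print([(n,round(m["conf"],2),np.array(m["xy"]),atz("wrist",m["xy"],z)) for n,z in(("electrode_cap",132),("electrode",4),("holder",0)) for m in imaging.mark_of("wrist",n)[:2]])
u,v=map(int,proj("wrist",[656,17,150])); print(u,v,proj("wrist",[656,17,154]),proj("wrist",[656,17,50]))
u0,v0=max(u-60,0),max(v-60,0)
a=cv2.resize(im[v0:v0+120,u0:u0+120],(480,480),interpolation=cv2.INTER_CUBIC); print(u0,v0)
cv2.imwrite("pics/c9.png",a[:,:,::-1])
E
```

```text
[-0.003  0.343  1.561 -0.004  1.239  0.001] [638.543  -1.592 269.164] [-3.14   0.004  1.568]
[('electrode_cap', 0.86, array([335.5, 172.5]), array([656.536,  18.842, 132.   ])), ('electrode', 0.67, array([328.9, 154.1]), array([655.12 ,  17.081,   4.   ])), ('holder', 0.89, array([325.8, 149.6]), array([651.304,  22.733,   0.   ]))]
335 179 (np.float64(335.79642603045795), np.float64(180.11346537096668)) (np.float64(330.8162844759397), np.float64(159.99071443834077))
275 119
```

View pics/c9.png

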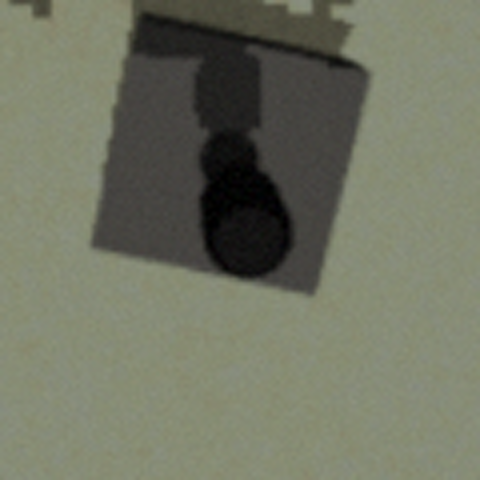

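The crop shows the cap's top disc centred at (250,238), i.e. wrist px (337.5,178.5), so the cap is at about (657,18.5).

```bash
python3 - <<'E'
from h import *
print(atz("wrist",[337.5,178.5],154))
a=pose([657,18.5,190],90,0); rows([a,pose([657,18.5,133],90,0)])
E
```

```text
[657.445  18.429 154.   ]
turn [0.002 0.001 0.   ] shift [0.095 0.087 0.499]
turn [0.002 0.001 0.   ] shift [0.096 0.087 0.784]
```

Request:
step_arm --moves '[[[0,0,0],[0.1,0.09,0.15],1],[[0,0,0],[0.1,0.09,0.3],1],[[0,0,0],[0.1,0.09,0.45],1],[[0,0,0],[0.1,0.09,0.6],1],[[0,0,0],[0.1,0.09,0.7],1],[[0,0,0],[0.1,0.09,0.784],1],[[0,0,0],[0.1,0.09,0.784],1],[[0,0,0],[0.1,0.09,0.784],1]]'

```text
clock: 25.35
eef_pos: [658.4, 19.6, 114.8]
tcp_rot: [3.139, 0.0, 1.571]
contact_force: [0.1, -0.0, -0.2]
opening: 1.0
grasp_force: 0.0
```

Request:
step_arm --moves '[[[0,0,0],[0,0,0],0.5],[[0,0,0],[0,0,0],0.2],[[0,0,0],[0,0,0],0],[[0,0,0],[0,0,0],-0.6],[[0,0,0],[0,0,0],-0.8],[[0,0,0],[0,0,0],-1],[[0,0,0],[0,0,0],-1],[[0,0,0],[0,0,0],-1]]' --squeeze 35

```text
clock: 26.15
eef_pos: [658.1, 19.6, 114.8]
tcp_rot: [3.139, 0.0, 1.571]
contact_force: [-2.7, -0.7, 6.2]
opening: 0.22
grasp_force: 34.2
```

Request:
step_arm --moves '[[[0,0,0],[0,0,0],-1],[[0,0,0],[0,0,0],-1]]'

```text
clock: 26.35
eef_pos: [658.0, 19.6, 114.7]
tcp_rot: [3.139, 0.0, 1.571]
contact_force: [-2.6, -0.4, 6.2]
opening: 0.225
grasp_force: 34.2
```

Request:
step_arm --moves '[[[0,0,0],[0,0,-0.05],-1],[[0,0,0],[0,0,-0.15],-1],[[0,0,0],[0,0,-0.3],-1],[[0,0,0],[0,0,-0.45],-1],[[0,0,0],[0,0,-0.6],-1],[[0,0,0],[0,0,-0.75],-1],[[0,0,0],[0,0,-0.9],-1],[[0,0,0],[0,0,-0.9],-1]]'

```text
clock: 27.15
eef_pos: [659.9, 19.7, 299.8]
tcp_rot: [3.131, -0.0, 1.571]
contact_force: [-0.3, -0.1, 0.1]
opening: 0.226
grasp_force: 34.6
```

```bash
python3 - <<'E'
from h import *
from scipy.optimize import least_squares as LS
s=telemetry.sense(); print(s["qpos"],s["eef_pos"],s["tcp_rot"],s["contact_force"],s["wrist_torque"],s["grasp_force"])
a=save("side","d10"); b=save("scene","s10")
A=cv2.resize(a[60:210,240:400],None,fx=4,fy=4)[:, :]; B=cv2.resize(b[150:240,200:360],None,fx=4,fy=4)
cv2.imwrite("pics/c10.png",cv2.resize(np.vstack([A,B]),None,fx=.62,fy=.62)[:,:,::-1])
M={c:{n:[(round(m["conf"],2),np.array(m["xy"])) for m in imaging.mark_of(c,n)[:3]] for n in("beaker","beaker_rim","electrode_tip")} for c in("side","scene")}
for c in M: print(c,M[c])
for p in([493,-278,135],[493,-278,45]): print(proj("side",p),proj("scene",p))
E
```

```text
[ 0.028  0.349  1.485 -0.     1.296  0.027] [659.87   19.689 299.845] [ 3.131 -0.     1.571] [-0.285 -0.071  0.127] [ 0.052 -0.028 -0.002] 34.598314161958115
side {'beaker': [(0.88, array([368.7, 174.5])), (0.85, array([381.4, 294.7]))], 'beaker_rim': [(0.7, array([380.4, 323.7])), (0.64, array([365.6, 145.5]))], 'electrode_tip': [(0.68, array([286.3, 166.1]))]}
scene {'beaker': [(0.58, array([389. , 149.2])), (0.57, array([229.8, 210.5]))], 'beaker_rim': [(0.78, array([388.5, 160.8])), (0.72, array([228.6, 192.1]))], 'electrode_tip': [(0.44, array([321.9, 209.8]))]}
(np.float64(367.23642037468767), np.float64(146.53951990064047)) (np.float64(227.3154588608523), np.float64(193.3684600005963))
(np.float64(365.9092664923526), np.float64(171.15394159861114)) (np.float64(231.33653813430996), np.float64(209.73739643413273))
```

View pics/c10.png

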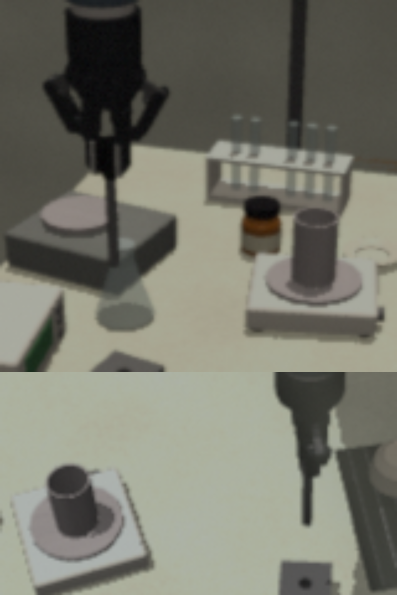

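The beaker stands upright on the plate with its rim at side px (367.8,147.5), as predicted for (493,-278). The electrode hangs vertical in the gripper, clear of the holder.

```bash
cat >> h.py <<'E'
def el(tip,tilt,az=90):
    z=pose([0,0,0],az,tilt)[1].as_matrix()[:,2]; return pose(np.array(tip,float)-129.7*z,az,tilt)
E
python3 - <<'E'
from h import *
seq=[el([580,-125,190],0),el([493,-262,190],20)]
s=cur()
for t in seq: print(t[0]); rows([t],s); s=t
E
```

```text
[ 580.  -125.   300.7]
turn [0.001 0.    0.001] shift [-0.723 -0.386 -0.038]
[ 493.    -299.862  294.024]
turn [0.    0.444 0.   ] shift [-0.874 -0.435  0.033]
```

Request:
step_arm --moves '[[[0,0,0],[-0.16,-0.08,-0.01],-1],[[0,0,0],[-0.32,-0.17,-0.02],-1],[[0,0,0],[-0.48,-0.26,-0.03],-1],[[0,0,0],[-0.6,-0.33,-0.038],-1],[[0,0,0],[-0.723,-0.386,-0.038],-1],[[0,0,0],[-0.723,-0.386,-0.038],-1]]'

```text
clock: 28.15
eef_pos: [579.1, -127.5, 301.4]
tcp_rot: [3.14, 0.001, 1.569]
contact_force: [-0.2, 0.3, -0.4]
opening: 0.222
grasp_force: 34.5
```

Request:
step_arm --moves '[[[0,0.1,0],[-0.17,-0.08,0.01],-1],[[0,0.2,0],[-0.34,-0.17,0.02],-1],[[0,0.3,0],[-0.5,-0.26,0.03],-1],[[0,0.4,0],[-0.67,-0.35,0.033],-1],[[0,0.444,0],[-0.8,-0.4,0.033],-1],[[0,0.444,0],[-0.874,-0.435,0.033],-1],[[0,0.444,0],[-0.874,-0.435,0.033],-1],[[0,0.444,0],[-0.874,-0.435,0.033],-1]]'

```text
clock: 28.95
eef_pos: [494.1, -299.0, 294.8]
tcp_rot: [3.139, -0.349, 1.572]
contact_force: [-0.1, 0.4, -0.3]
opening: 0.218
grasp_force: 34.5
```

```bash
python3 - <<'E'
from h import *
s=telemetry.sense(); print(s["qpos"],s["eef_pos"],s["tcp_rot"],s["contact_force"],s["grasp_force"])
p,R=cur(); z=R.as_matrix()[:,2]; print("tip",p+110.7*z)
save("wrist","w11");a=save("side","d11"); b=save("scene","s11")
for c in("side","scene"): print(c,[(round(m["conf"],2),np.array(m["xy"])) for m in imaging.mark_of(c,"electrode_tip")[:2]],proj(c,p+110.7*z))
A=cv2.resize(a[60:210,290:440],None,fx=3.5,fy=3.5); B=cv2.resize(b[130:240,170:320],None,fx=3.5,fy=3.5)
cv2.imwrite("pics/c11.png",cv2.resize(np.vstack([A,B]),None,fx=.65,fy=.65)[:,:,::-1])
s=cur()
for h in(110,60,51): t=el([493,-262,h],20); rows([t],s); 
E
```

```text
[-0.703  0.349  1.541  0.266  1.483 -0.759] [ 494.076 -298.97   294.813] [ 3.139 -0.349  1.572] [-0.067  0.414 -0.286] 34.513699417675525
tip [ 494.318 -261.145  190.776]
side [(0.67, array([366.6, 134.1]))] (np.float64(366.5393295798955), np.float64(132.56922542009858))
scene [(0.53, array([228.6, 180.6])), (0.17, array([391.2, 202.1]))] (np.float64(229.89893212321215), np.float64(182.08628862545442))
turn [0.003 0.001 0.004] shift [-0.144 -0.007  0.38 ]
turn [0.003 0.001 0.004] shift [-0.229 -0.008  0.615]
turn [0.003 0.001 0.004] shift [-0.245 -0.008  0.657]
```

View pics/c11.png

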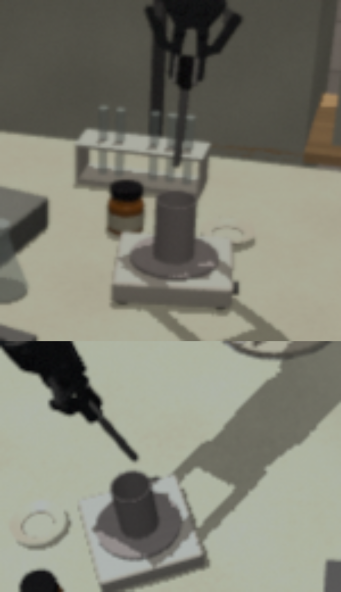

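Tip is seen at side (367.8,131.6) and scene (229.8,181.0), within about 1 px of the prediction. I lower it into the beaker.

Request:
step_arm --moves '[[[0,0,0],[-0.036,-0.005,0.095],-1],[[0,0,0],[-0.072,-0.007,0.19],-1],[[0,0,0],[-0.108,-0.007,0.285],-1],[[0,0,0],[-0.144,-0.007,0.38],-1],[[0,0,0],[-0.144,-0.007,0.38],-1],[[0,0,0],[-0.144,-0.007,0.38],-1]]'

```text
clock: 29.8
eef_pos: [492.7, -300.5, 214.1]
tcp_rot: [3.139, -0.349, 1.573]
contact_force: [0.2, -0.0, 0.4]
opening: 0.221
grasp_force: 34.5
```

Request:
step_arm --moves '[[[0,0,0],[-0.02,0,0.055],-1],[[0,0,0],[-0.04,0,0.11],-1],[[0,0,0],[-0.06,0,0.165],-1],[[0,0,0],[-0.085,0,0.235],-1],[[0,0,0],[-0.085,0,0.235],-1],[[0,0,0],[-0.085,0,0.235],-1]]'

```text
clock: 30.4
eef_pos: [492.3, -300.7, 163.1]
tcp_rot: [3.14, -0.349, 1.572]
contact_force: [-0.5, 0.1, -0.1]
opening: 0.225
grasp_force: 34.5
```

```bash
python3 - <<'E'
from h import *
s=telemetry.sense(); print(s["contact_force"],s["grasp_force"])
p,R=cur(); z=R.as_matrix()[:,2]; print("tip",p+110.7*z)
for h in(56,53,51,49): rows([el([493,-262,h],20)]) 
E
```

```text
[-0.481  0.088 -0.076] 34.49376932247105
tip [ 492.478 -262.786   59.086]
turn [ 0.002 -0.001  0.001] shift [-0.001  0.003  0.016]
turn [ 0.002 -0.001  0.001] shift [-0.007  0.003  0.03 ]
turn [ 0.002 -0.001  0.001] shift [-0.01   0.003  0.039]
turn [ 0.002 -0.001  0.001] shift [-0.013  0.003  0.049]
```

Request:
step_arm --moves '[[[0,0,0],[-0.003,0.003,0.016],-1],[[0,0,0],[-0.007,0.003,0.028],-1],[[0,0,0],[-0.007,0.003,0.028],-1]]'

```text
clock: 30.7
eef_pos: [493.2, -300.3, 157.9]
tcp_rot: [3.139, -0.349, 1.572]
contact_force: [0.2, 0.2, -1.0]
opening: 0.224
grasp_force: 34.5
```

Request:
step_arm --moves '[[[0,0,0],[-0.002,0,0.006],-1],[[0,0,0],[-0.002,0,0.006],-1],[[0,0,0],[-0.002,0,0.006],-1]]'

```text
clock: 31.0
eef_pos: [493.2, -300.3, 156.8]
tcp_rot: [3.139, -0.348, 1.572]
contact_force: [-0.2, -0.3, -1.0]
opening: 0.218
grasp_force: 34.5
```

Request:
step_arm --moves '[[[0,0,0],[-0.002,0,0.006],-1],[[0,0,0],[-0.002,0,0.006],-1],[[0,0,0],[-0.002,0,0.006],-1]]'

```text
clock: 31.3
eef_pos: [493.2, -300.2, 155.4]
tcp_rot: [3.139, -0.349, 1.572]
contact_force: [0.4, 0.2, -0.5]
opening: 0.221
grasp_force: 34.5
```

Request:
step_arm --moves '[[[0,0,0],[-0.002,0,0.006],-1],[[0,0,0],[-0.002,0,0.006],-1],[[0,0,0],[-0.002,0,0.006],-1]]'

```text
clock: 31.6
eef_pos: [493.3, -300.4, 154.4]
tcp_rot: [3.138, -0.348, 1.572]
contact_force: [-0.7, -1.2, 2.9]
opening: 0.226
grasp_force: 35.0
```

Request:
step_arm --moves '[[[0,0,0],[-0.002,0,0.006],-1],[[0,0,0],[-0.002,0,0.006],-1],[[0,0,0],[-0.002,0,0.006],-1]]'

```text
clock: 31.9
eef_pos: [493.6, -300.8, 153.9]
tcp_rot: [3.138, -0.348, 1.573]
contact_force: [-2.0, -2.1, 9.0]
opening: 0.223
grasp_force: 36.1
```

```bash
python3 - <<'E'
from h import *
p,R=cur(); z=R.as_matrix()[:,2]; tip=p+110.7*z+[0,0,1]; print("tip",tip)
rows([el(tip,21.5),el(tip,23),el(tip,24.5)])
E
```

```text
tip [ 493.927 -263.044   50.851]
turn [0.004 0.035 0.002] shift [-0.014  0.002 -0.004]
turn [0.004 0.068 0.002] shift [-0.028  0.002 -0.004]
turn [0.004 0.102 0.002] shift [-0.043  0.002 -0.003]
```

Request:
step_arm --moves '[[[0,0,0],[0,0,-0.005],-1],[[0,0.018,0],[-0.007,0,-0.005],-1],[[0,0.035,0],[-0.014,0,-0.005],-1],[[0,0.035,0],[-0.014,0,-0.005],-1]]'

```text
clock: 32.3
eef_pos: [493.4, -303.9, 153.0]
tcp_rot: [3.138, -0.377, 1.572]
contact_force: [-0.8, -0.4, 7.1]
opening: 0.223
grasp_force: 35.5
```

Request:
step_arm --moves '[[[0,0.017,0],[-0.007,0,0],-1],[[0,0.034,0],[-0.014,0,0],-1],[[0,0.034,0],[-0.014,0,0],-1]]'

```text
clock: 32.6
eef_pos: [493.5, -306.2, 152.5]
tcp_rot: [3.138, -0.404, 1.572]
contact_force: [-1.4, -0.3, 11.2]
opening: 0.221
grasp_force: 36.0
```

Request:
step_arm --moves '[[[0,0.017,0],[-0.007,0,0],-1],[[0,0.034,0],[-0.014,0,0],-1],[[0,0.034,0],[-0.014,0,0],-1]]'

```text
clock: 32.9
eef_pos: [493.7, -308.4, 151.7]
tcp_rot: [3.137, -0.432, 1.573]
contact_force: [-0.7, 1.2, 12.1]
opening: 0.222
grasp_force: 35.6
```

Request:
step_arm --moves '[[[0,0,0],[0.003,0,-0.007],-1],[[0,0,0],[0.003,0,-0.007],-1],[[0,0,0],[0.003,0,-0.007],-1]]' --squeeze 20

```text
clock: 33.2
eef_pos: [493.3, -308.2, 152.2]
tcp_rot: [3.139, -0.43, 1.572]
contact_force: [-0.6, 0.6, 4.8]
opening: 0.223
grasp_force: 34.6
```

```bash
python3 - <<'E'
from h import *
s=telemetry.sense(); print(s["contact_force"],s["grasp_force"])
p,R=cur(); z=R.as_matrix()[:,2]; tip=p+110.7*z; print("tip",tip); g=tip-z*86; print(g)
save("side","d12");save("scene","s12")
for c in("side","scene"):
  for n in("beaker","beaker_rim","electrode_cap"): print(c,n,[(round(m["conf"],2),np.array(m["xy"])) for m in imaging.mark_of(c,n)[:2]])
  print(np.array(proj(c,[493,-278,135])),np.array(proj(c,[493,-278,45])),np.array(proj(c,tip-128*z)))
E
```

```text
[-0.628  0.583  4.825] 34.64236639381852
tip [ 493.516 -262.005   51.629]
[ 493.315 -297.888  129.785]
side beaker [(0.74, array([367.2, 169.8])), (0.55, array([381.4, 293.4]))]
side beaker_rim [(0.91, array([363.9, 141.3])), (0.74, array([380.4, 324.3]))]
side electrode_cap [(0.55, array([366.3, 131.2])), (0.36, array([365.2, 178.8]))]
[367.236 146.54 ] [365.909 171.154] [370.142 132.497]
scene beaker [(0.85, array([232.4, 208.6])), (0.62, array([389.4, 145.8]))]
scene beaker_rim [(0.96, array([224.8, 192.5])), (0.94, array([387.1, 161.3]))]
scene electrode_cap [(0.61, array([210.8, 189.2])), (0.51, array([222.9, 191.2]))]
[227.315 193.368] [231.337 209.737] [214.204 188.517]
```

Request:
step_arm --moves '[[[0,0,0],[0,0,0],-0.55],[[0,0,0],[0,0,0],-0.5],[[0,0,0],[0,0,0],-0.4],[[0,0,0],[0,0,0],-0.3],[[0,0,0],[0,0,0],0],[[0,0,0],[0,0,0],0.3],[[0,0,0],[0,0,0],0.3]]'

```text
clock: 34.3
eef_pos: [493.2, -308.4, 152.2]
tcp_rot: [3.139, -0.429, 1.573]
contact_force: [-0.3, 0.8, -0.8]
opening: 0.65
grasp_force: 0.0
```

```bash
python3 - <<'E'
from h import *
s=telemetry.sense(); print(s["contact_force"],s["grasp_force"],s["opening"])
save("side","d13");save("scene","s13")
for c in("side","scene"):
  for n in("beaker","beaker_rim","electrode_cap"): print(c,n,[(round(m["conf"],2),np.array(m["xy"])) for m in imaging.mark_of(c,n)[:2]])
E
```

```text
[-0.317  0.833 -0.849] 0.0 0.6499712011209443
side beaker [(0.65, array([382.1, 295.1])), (0.63, array([367.6, 172.2]))]
side beaker_rim [(0.93, array([365.4, 140.8])), (0.6, array([380.5, 320.9]))]
side electrode_cap [(0.64, array([370.2, 135.8]))]
scene beaker [(0.89, array([389.4, 149.5])), (0.78, array([229.8, 208.5]))]
scene beaker_rim [(0.88, array([222.6, 193.4])), (0.68, array([388. , 164.9]))]
scene electrode_cap [(0.66, array([214.8, 188.9])), (0.56, array([190.4, 246.1]))]
```

Request:
step_arm --moves '[[[0,0,0],[0,0,-0.05],0.3],[[0,0,0],[0,0,-0.12],0.3],[[0,0,0],[0,0,-0.25],0.3],[[0,0,0],[0,0,-0.4],0.3],[[0,0,0],[0,0,-0.6],0.3],[[0,0,0],[0,0,-0.8],0.3],[[0,0,0],[0,0,-0.8],0.3]]'

```text
clock: 35.4
eef_pos: [494.3, -378.7, 304.3]
tcp_rot: [3.131, -0.422, 1.574]
contact_force: [0.5, -0.9, 0.1]
opening: 0.649
grasp_force: 0.0
```

```bash
python3 - <<'E'
from h import *
s=telemetry.sense(); print(s["clock"],s["eef_pos"],s["contact_force"])
save("side","d14");save("scene","s14");save("wrist","w14")
for c in("side","scene","wrist"):
  for n,z in(("beaker",45),("beaker_rim",135),("electrode_cap",167)): print(c,n,[(round(m["conf"],2),np.array(m["xy"]),atz(c,m["xy"],z)) for m in imaging.mark_of(c,n)[:2]])
# silhouette change around the predicted cap, s13 vs s11-free view
a=cv2.imread("pics/s14.png")[165:225,195:250].min(2); print((a[::3,::2]//26))
E
```

```text
35.4 [ 494.293 -378.728  304.256] [ 0.487 -0.926  0.076]
side beaker [(0.8, array([383.4, 293.2]), array([328.211, 281.588,  45.   ]))]
side beaker_rim [(0.98, array([381.2, 322.1]), array([305.067, 457.796, 135.   ])), (0.84, array([365.6, 143.9]), array([ 502.307, -295.72 ,  135.   ]))]
side electrode_cap [(0.6, array([369.7, 133.3]), array([ 493.664, -310.915,  167.   ]))]
scene beaker [(0.91, array([229.7, 207.5]), array([ 482.165, -283.12 ,   45.   ])), (0.81, array([392.5, 145.4]), array([281.361, 359.205,  45.   ]))]
scene beaker_rim [(0.91, array([226.4, 191.9]), array([ 486.118, -280.712,  135.   ])), (0.74, array([388.5, 162.1]), array([445.244, 288.054, 135.   ]))]
scene electrode_cap [(0.45, array([210.1, 188.9]), array([ 491.775, -328.8  ,  167.   ]))]
wrist beaker [(0.6, array([318.1, 179.3]), array([ 494.222, -277.918,   45.   ])), (0.26, array([318.2, 159.3]), array([ 494.339, -249.616,   45.   ]))]
wrist beaker_rim [(0.64, array([318., 158.]), array([ 494.066, -272.834,  135.   ]))]
wrist electrode_cap [(0.86, array([309.4, 189.9]), array([ 485.873, -313.466,  167.  
[... 486 characters left out ...]
6 6 6 6 6 5 1 0 0 0 3 2 2 2 2 2 3 4 3 3 3 3 3 3 3]
 [6 6 6 6 6 6 6 6 6 6 5 2 0 1 1 2 2 2 1 2 4 6 6 6 5 4 4 3]
 [6 6 6 6 6 6 6 6 6 6 5 3 2 1 1 1 2 2 2 2 3 5 6 4 4 4 4 3]
 [6 6 6 6 6 6 5 5 5 6 5 5 3 3 1 1 1 2 2 2 1 2 3 3 3 4 5 6]
 [6 6 6 6 6 4 6 6 5 4 4 3 2 2 2 2 2 2 2 2 1 1 3 3 5 5 6 6]
 [6 6 6 6 6 3 4 6 5 5 3 3 3 2 2 2 2 2 2 1 1 1 2 3 4 5 5 6]
 [6 3 3 4 3 3 4 4 4 3 3 3 3 2 2 2 2 2 2 1 1 1 2 3 3 3 5 5]
 [3 3 3 3 3 3 3 4 4 3 3 3 3 3 2 2 2 2 2 1 1 1 2 3 3 3 5 4]
 [3 3 3 3 3 3 3 4 3 3 3 3 3 3 2 2 2 2 2 2 1 2 3 3 4 5 5 5]
 [3 3 3 3 3 3 3 3 4 3 3 3 3 3 3 5 4 3 3 3 4 4 5 5 5 5 4 6]
 [3 3 3 3 3 3 3 3 4 3 3 3 3 3 3 5 5 5 5 5 5 5 5 5 4 4 6 6]
 [3 3 3 3 3 3 3 3 4 4 4 3 3 4 5 5 5 5 5 5 5 5 4 4 6 6 6 6]]
```

The pixels show the black cap leaning over the rim of the upright beaker, unchanged since release, and the arm is clear.

```bash
python3 -c "
from rig import r; print(r.sign_off())"
```

```text
the job is handed in; nothing more can be done
None
```

The job is handed in: the steel beaker stands mouth-up on the middle of the stirrer's plate, and the electrode stands tip-down in it, leaning on the rim. I checked the final state from detector readings and pixel values rather than a viewed picture, because the 10-picture limit was used up. The clock read about 35 s of the 69 s allowed.

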